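# Punch an inspection dot on a pump cover

### The job

Take the spring punch from its sloping rest, stand it upright on the round green rubber pad and let go, then take it again by its orange head. Set it upright with its black foot wholly on the bright round boss of the pump cover, press down steadily, without ramming, until the foot has sprung nearly all the way in, hold that for about a second, then lift straight off without sliding. Stand the punch back upright on the rubber pad and let go, leaving the loose parts around alone.

Things in the scene. Friction and masses are not known exactly. Their poses are not given: they have to be found in the camera images.
- punch_mid (a point): Middle of the bare steel shank of the spring punch, on its axis, 78 mm above the foot's underside (foot sprung out). z points along the axis from foot to head. At the start the punch leans at 45 degrees in the sloping rest, foot low and nearer the robot, head high and away from it; this point is then about 90 mm above the bench, the shank free on both sides.
- punch: The whole punch, round, 155 mm long, about 0.31 kg: black foot sleeve (40 mm diameter, lowest 45 mm, brass band), bare steel shank (26 mm diameter, 45 to 115 mm above the foot's underside), orange head (32 mm diameter, 115 to 155 mm). Origin at the centre of the foot's underside when sprung out, z along the axis from foot to head.
- punch_head: The orange head, fixed to the shank: 32 mm diameter, 40 mm high; origin at the centre of its underside, 115 mm above the foot's underside; z to its top.
- foot_face (a point): Centre of the flat underside of the black foot (40 mm diameter). It moves with the foot.
- punch_foot (a joint): How far the sprung foot has slid up the shank: 0 = fully out (as it stands free), 0.012 m = hard stop. The spring starts to yield at 5 N and rises evenly to 14 N at the hard stop; 8 mm takes 11 N.
- rest: Blue steel sloping rest, fixed: base plate 180 x 80 mm, two open cradles under the punch's foot and head (up to 56 mm wide), a spine 18 mm wide below the shank between them; 0.13 m high. The punch lifts straight up out of it. Origin at the centre of its underside; +x is the level direction in which the punch leans, foot to head.
- pad_top (a point): Centre of the top of the round green rubber standing pad (130 mm diameter, 12 mm thick, fixed to the bench, hard enough not to give). z up.
- boss_top (a point): Centre of the flat top of the bright aluminium round boss on the pump cover, with a small red dot at its centre: 54 mm diameter, top 48 mm above the bench, 8 mm above the cover's top face. z up.
- cover: Black square pump end cover, 150 x 150 mm, top face 40 mm above the bench, fixed. Origin at the centre of its underside. The boss lies at x -35, y +35 mm in its frame; a low brass port ring and bolt heads stand at most 6 mm over its top face.
- gear: Loose steel gear, bystander, 68 mm diameter, 16 mm high, lying flat; origin at the centre of its underside.
- valve_plate: Loose steel ring plate, bystander, 72 mm outer diameter, 12 mm high, lying flat; origin at the centre of its underside.
- fitting: Loose brass fitting, bystander, 38 mm diameter, 28 mm high, standing; origin at the centre of its underside.
There are look-alikes about, which are no part of the job. Of the things that look like the punch, the smallest one is meant.

How it is judged:
By the outcome, as a careful person would: the job done as asked, in the order asked, and still so for the second after the job is handed in, with the robot touching nothing.
It also fails if it takes over 72 s, if anything falls off the work surface, if the arm or the gripper's body presses on something with over 40 N, if the wrist force passes 120 N, or if a joint passes its speed limit or range.

### The arm

A 6-joint arm with a two-finger parallel gripper is mounted at the origin on the work surface. World frame = base frame: x ahead of the robot, y to its left, z up, the work surface at z = 0. Lengths are in m, angles in degrees, forces in N, time in s.
With the tool pointing down it reaches from about 0.3 to 0.75 m from the base axis. Payload 8.5 kg.
Tool frame: the origin (TCP) lies on the centre line of the jaws, within the pads' length; the fingertips stand 14 mm ahead of it and the grasp point (between the pads) lies 5 mm behind it; z points along the fingers, x is the direction in which the jaws open and shut, and the axes are right-handed (so a half turn about z gives the same grasp; the last joint's range is limited). The gripper opens to 85 mm and grips with 20 to 120 N. Pads are 22 mm wide; open, the fingers measure 114 mm over their backs; the gripper's body (76 mm by 85 mm) begins 54 mm behind the grasp point. The pads swing forward as they close: fully open they stand 13 mm farther back than shut.
Start: joints at [62.836, 21.807, 74.336, -0, 83.858, -12.336], TCP at [0.141, 0.532, 0.245] pointing down, gripper open.
Joint ranges: [-178.18, 178.18], [-50.72, 133.34], [12.68, 142.11], [-81.47, 261.47], [9.98, 163.14], [-165.26, 165.26]. Speed limits (degrees/s): [136.94, 136.94, 180, 180, 180, 180].

### API

Orientations are given as a 3x3 rotation matrix whose columns are the frame's x, y, z axes.
In Python, from rig import * gives the robot as it stands.
- The arm moves only by the shell command python3 -m crank 'ROWS' [FORCE]. ROWS is JSON, one flat list of numbers, 7 for each row, row after row: the turn, a rotation vector about the world's x, y, z in rad, then the shift along the world's x, y, z in m, then the opening in per cent of the stroke, from 0 (shut) to 100 (fully open). A call has 1 to 20 rows; each row shifts and turns the commanded pose from where the row before left it; what a row does not reach is not made up. A row lasts 1/10 s, in which the tool goes at most 50 mm and 8.59 degrees, less where a joint would pass 70% of its speed; a pose out of reach is approached as far as the arm can. A call is refused whole if a number of a shift passes 0.05 or a number of a turn 0.15, either way. A call with a gripper value outside its range is refused whole. The fingers move at their own pace and stop on an object; FORCE is the grip in N (left out, the last holds). Time passes only in rows, so rows that do not move let the fingers close. It gives the time, the measured TCP pose, the force and the opening at its end, in the units of the state.
- observe(): the state, without advancing time (a new reading comes with each control period).
- get_image(name): name is "scene" or "top" or "wrist"; returns a dict with "frame" (384x512x3 uint8, red, green, blue), "fov_y" (degrees; the focal length in pixels is half the picture's height over the tangent of half this angle, whatever the lens; pixels are square), "cx", "cy" (the principal point, pixels), "world_to_cam" (4x4, takes a point from world to camera coordinates). Camera axes: x right, y up, looking along -z (the intrinsics and any distortion apply to the point x, -y, -z); pixel columns grow to the right and rows downward; lengths in m; the calibration is good to about 2 mm. A picture is of the moment at which its call begins. There is no depth.
- close_job(): hands the job in, once; it reports no verdict.
The state is a dict: "time_s": time; "q": joint angles; "qvel": joint speeds; "joint_efforts": joint torques, N m; "position": TCP position; "tool_rot": TCP orientation; "ft_force": force on the tool from outside, world axes, zero at the start; "wrist_torque": the same for the moment, N m; "grip_width": finger opening in m.
Only numpy, scipy, OpenCV 4.12 (cv2) and the standard library are available. Lean on these libraries where they do the work, as an engineer would, in place of code of your own. Each camera call takes 0.05 s, during which the arm holds its last target. There are 200 camera calls.

## Working session

There is one attempt and no reset: what is moved stays moved. The work goes in short steps, Python scripts to look and compute and a shell command to move; the robot and the scene stay as the last step left them, time stands still between calls to the robot, and variables do not carry over. Pictures are saved under pics/ and viewed, about 8 in all and at most 12, crops included, and the job is handed in when it is done.

```bash
ls; mkdir -p pics
python3 - <<'E'
from rig import *
import cv2
for n in("scene","top"):
    d=get_image(n);cv2.imwrite(f"pics/{n}0.png",d["frame"][:,:,::-1]);print(n,d["fov_y"],d["cx"],d["cy"],d["world_to_cam"],[k for k in d])
print(observe())
E
```

```text
pics
scene 46.736361960249155 257.39854177633265 184.67983260280732 [[-0.41426853  0.90993239 -0.02011562  0.22632564]
 [-0.6808158  -0.29513824  0.67036054  0.32483007]
 [ 0.60404588  0.29140431  0.74176284 -1.33809742]
 [ 0.          0.          0.          1.        ]] ['frame', 'fov_y', 'cx', 'cy', 'world_to_cam']
top 47.752156328793404 260.0802588229573 188.91161176188504 [[ 2.49061081e-02 -9.99673434e-01  5.71940816e-03  3.41249260e-04]
 [ 9.93171314e-01  2.53955801e-02  1.13867493e-01 -5.89782231e-01]
 [-1.13975556e-01  2.84435601e-03  9.93479483e-01 -9.57866780e-01]
 [ 0.00000000e+00  0.00000000e+00  0.00000000e+00  1.00000000e+00]] ['frame', 'fov_y', 'cx', 'cy', 'world_to_cam']
{'time_s': 0.1, 'q': array([ 6.28356873e+01,  2.18400330e+01,  7.43779462e+01, -3.14646649e-03,
        8.38595220e+01, -1.23380951e+01]), 'qvel': array([ 0.01247528, -0.14541403, -0.11441338, -0.1123581 ,  0.02864816,
        0.03228004]), 'joint_efforts': array([ 3.48807793e-03, -4.49222732e+01, -2.31656563e+01, -1.78521059e-04,
        3.67942193e-03, -2.12566681e-05]), 'position': array([0.14066381, 0.53146138, 0.24476081]), 'tool_rot': array([[ 2.55882041e-01,  9.66707845e-01, -5.68965397e-04],
       [ 9.66707093e-01, -2.55882565e-01, -1.22838178e-03],
       [-1.33307463e-03, -2.35702048e-04, -9.99999084e-01]]), 'ft_force': array([-0.13653164,  0.38602584, -0.2619428 ]), 'wrist_torque': array([0.05901939, 0.04036834, 0.04527798]), 'grip_width': 0.0853470916051206}
```

View pics/scene0.png

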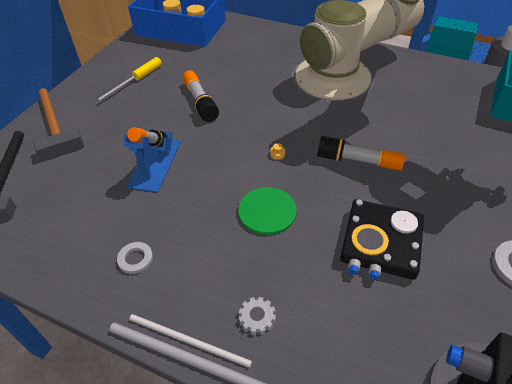

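View pics/top0.png

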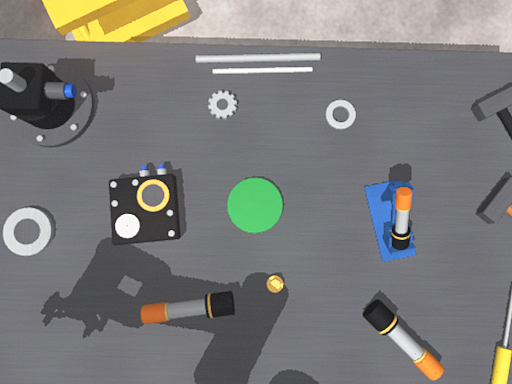

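The top view shows the punch in the blue rest at about (402,217), the green pad at (255,205), the boss at (127,226) and the cover at (145,208). The larger look-alikes lie at (188,307) and (403,340), with the fitting at (275,284).

```bash
cat > h.py <<'E'
import numpy as np, cv2
from rig import *
def cam(d):
    W=np.array(d["world_to_cam"]); f=192/np.tan(np.radians(d["fov_y"]/2)); return W,f,d["cx"],d["cy"]
def ray(d,uv):
    W,f,cx,cy=cam(d); R=W[:3,:3]; c=-R.T@W[:3,3]
    v=R.T@np.array([(uv[0]-cx)/f,-(uv[1]-cy)/f,-1]); return c,v/np.linalg.norm(v)
def onz(d,uv,z):
    c,v=ray(d,uv); return c+v*(z-c[2])/v[2]
def tri(*obs):
    A=np.zeros((3,3));b=np.zeros(3);L=[ray(d,uv) for d,uv in obs]
    for c,v in L: P=np.eye(3)-np.outer(v,v);A+=P;b+=P@c
    p=np.linalg.solve(A,b); return p,[np.linalg.norm((np.eye(3)-np.outer(v,v))@(p-c))*1000 for c,v in L]
def proj(d,p):
    W,f,cx,cy=cam(d);q=W[:3,:3]@p+W[:3,3];return np.array([cx+f*q[0]/-q[2],cy-f*q[1]/-q[2]])
R={"orange":((3,170,120),(14,255,255)),"green":((50,120,50),(75,255,255)),"yellow":((17,120,90),(30,255,255)),
   "blue":((100,130,60),(120,255,255)),"white":((0,0,195),(179,60,255)),"red":((0,150,90),(2,255,255))}
def blobs(d,col,box=None,amin=15):
    m=cv2.inRange(cv2.cvtColor(d["frame"],cv2.COLOR_RGB2HSV),*map(np.array,R[col]))
    if box: k=np.zeros_like(m);x0,y0,x1,y1=box;k[y0:y1,x0:x1]=1;m=m*k
    n,l,s,c=cv2.connectedComponentsWithStats(m)
    return sorted([(int(s[i][4]),c[i].round(1).tolist(),s[i][:4].tolist()) for i in range(1,n) if s[i][4]>=amin],reverse=True),m
E
python3 - <<'E'
from h import *
T,S=get_image("top"),get_image("scene")
g=[("orange",(370,170,440,260),(120,120,180,160)),("yellow",(370,170,440,260),(120,120,180,160)),("green",None,None),("white",(105,205,150,245),(380,200,425,240)),("yellow",(130,170,175,220),(345,215,395,260)),("blue",(350,170,430,270),(120,120,190,200))]
for c,bt,bs in g: print(c,"T",blobs(T,c,bt)[0][:3],"S",blobs(S,c,bs)[0][:3])
# rest plate
m=blobs(T,"blue",(350,170,430,270))[1]; h=cv2.convexHull(cv2.findNonZero(m)); print("plate hull",cv2.approxPolyDP(h,3,True)[:,0].tolist())
im=np.hstack([cv2.resize(T["frame"][165:270,350:430],None,fx=5,fy=5,interpolation=2),cv2.resize(S["frame"][110:200,110:190],None,fx=5,fy=525/90,interpolation=2)])
cv2.imwrite("pics/crop1.png",im[:,:,::-1])
E
```

```text
orange T [(224, [403.0, 196.7], [396, 187, 16, 23])] S [(207, [135.9, 134.1], [127, 127, 21, 15])]
yellow T [(50, [400.2, 236.9], [392, 233, 18, 7])] S []
green T [(2394, [254.7, 204.7], [227, 178, 56, 55])] S [(2220, [266.9, 210.6], [238, 187, 59, 48])]
white T [(459, [126.8, 225.4], [115, 214, 25, 24])] S [(408, [404.5, 220.6], [392, 211, 26, 20])]
yellow T [(408, [152.8, 194.7], [137, 179, 33, 33])] S [(481, [369.7, 239.8], [351, 224, 38, 31])]
blue T [(1983, [386.5, 217.6], [365, 180, 51, 82])] S [(1942, [151.1, 162.3], [123, 131, 58, 61])]
plate hull [[414, 254], [382, 260], [366, 186], [396, 180], [412, 187]]
```

View pics/crop1.png

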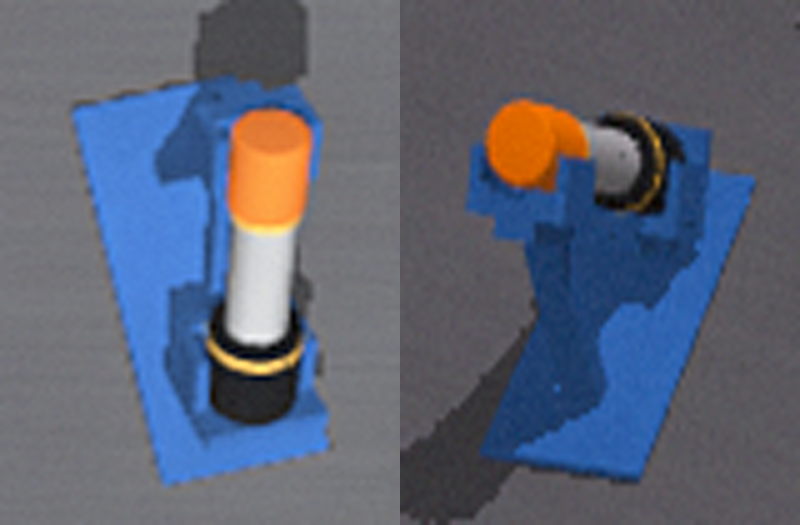

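The crop shows the head's top disc centred at about (404.0,190.6) in the top view and (134.0,134.5) in the scene view. The shank is bare, and the plate's edge gives the lean direction.

Run:
```python
from h import *
T,S=get_image("top"),get_image("scene")
P,e=tri((T,(404,190.6)),(S,(134,134.5)));print("headtop",P,e)
for z in (0.0,.006):
  a,b=onz(T,(366,186),z),onz(T,(382,260),z);c=onz(T,(414,254),z);print("plate",a,b,c,np.degrees(np.arctan2(*(a-b)[1::-1])),np.degrees(np.arctan2(*(b-c)[1::-1]))-90, np.linalg.norm(a-b),np.linalg.norm(b-c))
c=(a+c)/2;print("rest centre",c)
for h in (8,10,12,14):
  d=np.array([np.cos(np.radians(h)),np.sin(np.radians(h)),1])/2**.5
  M=P-.077*d;print(h,"mid",M.round(4),"foot px",proj(T,P-.155*d),proj(S,P-.155*d),"collar115",proj(T,P-.04*d),proj(S,P-.04*d),"collar45",proj(T,P-.11*d))
print("pad",onz(T,(254.7,204.7),.012),onz(S,(266.9,210.6),.012))
print("boss",onz(T,(126.8,225.4),.048),onz(S,(404.5,220.6),.048),tri((T,(126.8,225.4)),(S,(404.5,220.6))))
```

```text
headtop [ 0.58024913 -0.27553332  0.14545168] [np.float64(1.0789674702072496), np.float64(1.0789674702073015)]
plate [ 0.60680688 -0.23557494  0.        ] [ 0.43443899 -0.27229569  0.        ] [ 0.45008913 -0.34701368  0.        ] 12.026337712019236 11.829929765244685 0.17623592824724338 0.07633941504089815
plate [ 0.60603988 -0.23408127  0.006     ] [ 0.43468714 -0.27058576  0.006     ] [ 0.45024511 -0.34486371  0.006     ] 12.026337712019217 11.829929765244685 0.17519800087046652 0.07588982017346042
rest centre [ 0.52814249 -0.28947249  0.006     ]
8 mid [ 0.5263 -0.2831  0.091 ] foot px [394.62001321 244.23594359] [163.66879465 139.28231996] collar115 [401.03066964 205.7162352 ] [142.15191455 135.8054136 ] collar45 [397.01323812 229.85577417]
10 mid [ 0.5266 -0.285   0.091 ] foot px [396.29290744 244.01017154] [162.25819021 139.02970342] collar115 [401.49643482 205.6542236 ] [141.75090168 135.73352676] collar45 [398.23541619 229.69166042]
12 mid [ 0.527  -0.2869  0.091 ] foot px [397.95458821 243.7253518 ] [160.82865195 138.81235437] collar115 [401.95911411 205.57592088] [141.34362921 135.67163453] collar45 [399.44943739 229.48455352]
14 mid [ 0.5274 -0.2887  0.091 ] foot px [399.60295874 243.38186135] [159.38161992 138.6304246 ] collar115 [402.41813822 205.48142474] [140.93056911 135.61980312] collar45 [400.65378403 229.23472171]
pad [0.55479485 0.02675302 0.012     ] [0.56022112 0.02967065 0.012     ]
boss [0.49857764 0.30999185 0.048     ] [0.49795055 0.31054262 0.048     ] (array([0.49847785, 0.3102078 , 0.04841649]), [np.float64(0.33957843615219724), np.float64(0.3395784361522324)])
```

```bash
python3 -m crank '[0,0,0.039,0.026,-0.0275,0.0045,100, 0,0,0.039,0.026,-0.0275,0.0045,100, 0,0,0.039,0.026,-0.0275,0.0045,100, 0,0,0.039,0.026,-0.0275,0.0045,100, 0,0,0.039,0.026,-0.0275,0.0045,100, 0,0,0.039,0.026,-0.0275,0.0045,100, 0,0,0.039,0.026,-0.0275,0.0045,100, 0,0,0.039,0.026,-0.0275,0.0045,100, 0,0,0.039,0.026,-0.0275,0.0045,100, 0,0,0.039,0.026,-0.0275,0.0045,100, 0,0,0.039,0.026,-0.0275,0.0045,100, 0,0,0.039,0.026,-0.0275,0.0045,100]' 60
python3 -m crank '[0.0052,-0.0244,0,0.0027,-0.0356,-0.0072,100, 0.0052,-0.0244,0,0.0027,-0.0356,-0.0072,100, 0.0052,-0.0244,0,0.0027,-0.0356,-0.0072,100, 0.0052,-0.0244,0,0.0027,-0.0356,-0.0072,100, 0.0052,-0.0244,0,0.0027,-0.0356,-0.0072,100, 0.0052,-0.0244,0,0.0027,-0.0356,-0.0072,100, 0.0052,-0.0244,0,0.0027,-0.0356,-0.0072,100, 0.0052,-0.0244,0,0.0027,-0.0356,-0.0072,100, 0.0052,-0.0244,0,0.0027,-0.0356,-0.0072,100, 0.0052,-0.0244,0,0.0027,-0.0356,-0.0072,100, 0.0052,-0.0244,0,0.0027,-0.0356,-0.0072,100, 0.0052,-0.0244,0,0.0027,-0.0356,-0.0072,100, 0.0052,-0.0244,0,0.0027,-0.0356,-0.0072,100, 0.0052,-0.0244,0,0.0027,-0.0356,-0.0072,100, 0,0,0,0,0,0,100, 0,0,0,0,0,0,100]'
python3 - <<'E'
from h import *
s=observe();print(s["q"].round(1));d=get_image("wrist");cv2.imwrite("pics/w1.png",d["frame"][:,:,::-1])
z=s["tool_rot"][:,2];h=np.radians(12);P=np.array([.527,-.288,.0905]);dd=np.array([np.cos(h),np.sin(h),1])/2**.5
print("pred px mid/foot/head",proj(d,P),proj(d,P-.078*dd),proj(d,P+.077*dd),"collars",proj(d,P-.033*dd),proj(d,P+.037*dd))
print("delta to grasp TCP",P+.005*z-s["position"],z)
E
```

```text
time_s: 1.5
position: [0.4536, 0.2003, 0.2996]
tool_rot: [[-0.209, 0.978, 0.0], [0.978, 0.209, 0.0], [0.0, 0.0, -1.0]]
ft_force: [0.5, -0.2, -0.2]
grip_width: 0.0855
time_s: 3.1
position: [0.4902, -0.2969, 0.1981]
tool_rot: [[-0.207, 0.92, 0.334], [0.978, 0.194, 0.072], [0.001, 0.342, -0.94]]
ft_force: [-0.3, 0.9, 0.4]
grip_width: 0.0854
[ -50.7   21.6   85.6   19.7   64.7 -159.9]
pred px mid/foot/head [262.17763548 194.78128168] [261.94115232  99.36406831] [262.42700583 295.39827166] collars [262.07569564 153.6501659 ] [262.29539061 242.29361219]
delta to grasp TCP [ 0.03842715  0.00929744 -0.11232192] [ 0.33397813  0.07183879 -0.93983924]
```

View pics/w1.png

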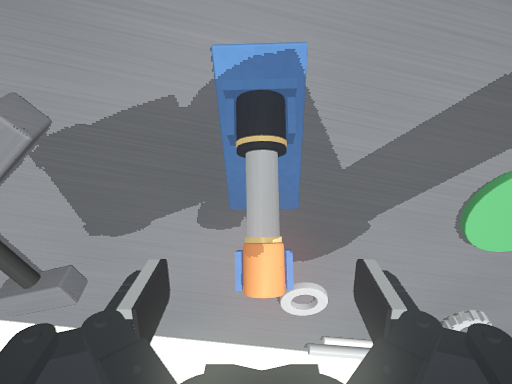

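The wrist view shows the shank axis at column ~262 and its collars at rows ~153 and ~241, both within 1–2 px of prediction. I'll descend and grip.

```bash
python3 -m crank '[0,0,0,0.0064,0.00155,-0.0187,100, 0,0,0,0.0064,0.00155,-0.0187,100, 0,0,0,0.0064,0.00155,-0.0187,100, 0,0,0,0.0064,0.00155,-0.0187,100, 0,0,0,0.0064,0.00155,-0.0187,100, 0,0,0,0.0064,0.00155,-0.0187,100, 0,0,0,0,0,0,100, 0,0,0,0,0,0,100]'; python3 -c "
from rig import *;print(observe()['q'].round(1))"
```

```text
time_s: 3.95
position: [0.5292, -0.2866, 0.0871]
tool_rot: [[-0.209, 0.919, 0.335], [0.978, 0.196, 0.072], [-0.0, 0.342, -0.94]]
ft_force: [-0.3, 0.3, -0.0]
grip_width: 0.0852
[ -46.7   31.8   89.7   22.4   50.1 -162. ]
```

```bash
python3 -m crank '[0,0,0,0,0,0,50, 0,0,0,0,0,0,20, 0,0,0,0,0,0,20, 0,0,0,0,0,0,20, 0,0,0,0,0,0,20, 0,0,0,0,0,0,20, 0,0,0,0,0,0,20, 0,0,0,0,0,0,20]' 60
```

```text
time_s: 4.75
position: [0.5289, -0.2879, 0.087]
tool_rot: [[-0.208, 0.919, 0.335], [0.978, 0.196, 0.07], [-0.001, 0.342, -0.94]]
ft_force: [-3.6, -0.8, 5.5]
grip_width: 0.0242
```

```bash
python3 -m crank '[0,0,0,0,0,0.005,10, 0,0,0,0,0,0.01,10, 0,0,0,0,0,0.02,10, 0,0,0,0,0,0.025,10, 0,0,0,0,0,0.025,10, 0,0,0,0,0,0.025,10, 0,0,0,0,0,0.025,10, 0,0,0,0,0,0.025,10, 0,0,0,0,0,0.02,10, 0,0,0,0,0,0,10]' 70; python3 -c "
from rig import *;print(observe()['q'].round(1))"
```

```text
time_s: 5.75
position: [0.5294, -0.2877, 0.2693]
tool_rot: [[-0.208, 0.918, 0.338], [0.978, 0.196, 0.068], [-0.004, 0.345, -0.939]]
ft_force: [-0.3, -0.6, -3.1]
grip_width: 0.024
[ -46.8   20.5   74.8   17.7   74.4 -152.1]
```

```bash
python3 -m crank '[0,0,-0.0233,-0.003,0.035,0,10, 0,0,-0.0233,-0.003,0.035,0,10, 0,0,-0.0233,-0.003,0.035,0,10, 0,0,-0.0233,-0.003,0.035,0,10, 0,0,-0.0233,-0.003,0.035,0,10, 0,0,-0.0233,-0.003,0.035,0,10, 0,0,-0.0233,-0.003,0.035,0,10, 0,0,-0.0233,-0.003,0.035,0,10, 0,0,-0.0233,-0.003,0.035,0,10, 0,-0.0982,0,0,0,0,10, 0,-0.0982,0,0,0,0,10, 0,-0.0982,0,0,0,0,10, 0,-0.0982,0,0,0,0,10, 0,-0.0982,0,0,0,0,10, 0,-0.0982,0,0,0,0,10, 0,-0.0982,0,0,0,0,10, 0,-0.0982,0,0,0,0,10, 0,0,0,0,0,0,10, 0,0,0,0,0,0,10]'
python3 - <<'E'
from h import *
s=observe();print(s["q"].round(1));S=get_image("scene");T=get_image("top");
im=np.hstack([cv2.resize(S["frame"][90:250,180:340],(480,480)),cv2.resize(T["frame"][140:300,180:287],(320,480))]);cv2.imwrite("pics/s2.png",im[:,:,::-1])
P=s["position"]-.005*s["tool_rot"][:,2]
for d,b in((S,(180,90,340,250)),(T,(180,140,340,300))): print(blobs(d,"orange",b)[0][:2],proj(d,P+[0,0,.057]),proj(d,P-[0,0,.078]),proj(d,P+[0,0,.077]))
E
```

```text
time_s: 7.65
position: [0.5059, 0.0404, 0.2909]
tool_rot: [[-0.007, 0.521, 0.854], [1.0, 0.002, 0.007], [0.002, 0.854, -0.521]]
ft_force: [-0.2, 0.4, -3.5]
grip_width: 0.0242
[ -15.6    1.   115.7   67.6   14.8 -165.3]
[] [285.47885965  64.55579548] [283.6198893 125.0586067] [285.7965653   54.21561732]
[(91, [246.1, 219.3], [236, 205, 18, 23])] [243.4567422  221.87029662] [245.82254484 224.6766303 ] [243.02281521 221.35556902]
```

View pics/s2.png

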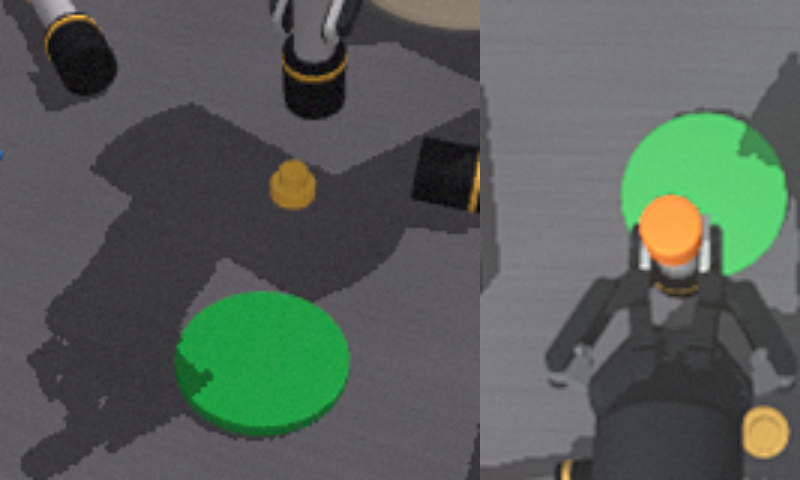

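The picture shows the punch held upright-ish (tilt 58° of 65°) and its foot clear of the pad. The wrist is at its q6 limit, with q5 nearly straight. I'll fit the arm's kinematics from the logged poses to choose a heading that fits the joint limits.

```bash
cat > kin.py <<'E'
import numpy as np
from scipy.optimize import least_squares
from scipy.spatial.transform import Rotation as Ro
def fk(q,p):
    d,h,L1,L2,a3,L6,a1=p; q=np.radians(q)
    X=lambda a:Ro.from_rotvec([0,a,0]).as_matrix(); Z=lambda a:Ro.from_rotvec([0,0,a]).as_matrix()
    B=Z(q[0]); U=B@X(q[1]); F=B@X(q[1]+q[2])     # link along local z
    w=B@[a1,d,h]+U@[0,0,L1]+F@[a3,0,L2]
    R=F@Z(q[3])@X(q[4])@Z(q[5]); 
    return w+R@[0,0,L6],R
D=[([62.836,21.807,74.336,0,83.858,-12.336],[.141,.532,.245]),([-50.7,21.6,85.6,19.7,64.7,-159.9],[.4902,-.2969,.1981]),
([-46.7,31.8,89.7,22.4,50.1,-162],[.5292,-.2866,.0871]),([-46.8,20.5,74.8,17.7,74.4,-152.1],[.5294,-.2877,.2693]),([-15.6,1,115.7,67.6,14.8,-165.3],[.5059,.0404,.2909])]
f=least_squares(lambda p:np.concatenate([fk(q,p)[0]-x for q,x in D]+[1e-3*(np.array(p)-[.1,.3,.35,.35,0,.25,0])]),[.1,.3,.35,.35,0,.25,0]);P=f.x
lo=np.array([-178.18,-50.72,12.68,-81.47,9.98,-165.26]);hi=np.array([178.18,133.34,142.11,261.47,163.14,165.26])
def ik(x,R,q0,m=2):
    S=lambda R:R
    s=least_squares(lambda q:np.concatenate([(fk(q,P)[0]-x)*10,(fk(q,P)[1]-R).ravel()]),np.clip(q0,lo+m,hi-m),bounds=(lo+m-.01,hi-m+.01))
    return s.x,np.sqrt(2*s.cost)
def tool(h,tilt,flip):
    h,t=np.radians([h,tilt]); z=np.array([np.sin(t)*np.cos(h),np.sin(t)*np.sin(h),-np.cos(t)]); x=flip*np.array([-np.sin(h),np.cos(h),0]); return np.c_[x,np.cross(z,x),z]
E
python3 - <<'E'
from kin import *
np.set_printoptions(suppress=True,precision=3);print(P,np.abs(f.fun).max())
for q,x in D[:1]+D[-1:]: print(fk(q,P)[1])
seeds=[[0,20,100,a,b,c] for a in(-70,0,90,180,250) for b in(20,60,110) for c in(-120,-20,90)]
for flip in(1,-1):
  for h in range(-150,181,30):
    R=tool(h,65,flip); x=np.array([.555,.027,.09])+.005*R[:,2]
    S=[ik(x,R,s) for s in seeds]; b=min(S,key=lambda r:r[1])
    if b[1]<.01: print(flip,h,b[0].round(0))
E
```

```text
[0.117 0.13  0.537 0.349 0.103 0.243 0.002] 0.00043267061501106596
[[-0.256 -0.967 -0.   ]
 [-0.967  0.256 -0.   ]
 [ 0.     0.    -1.   ]]
[[ 0.007 -0.521  0.853]
 [-1.    -0.002  0.007]
 [-0.002 -0.853 -0.521]]
1 -150 [   1.   58.   53.  -32.  126. -123.]
1 -120 [   8.   53.   66.  -48.  106. -136.]
1 -90 [  12.   47.   83.  -63.   83. -139.]
1 -30 [   3.   38.  119.  222.   47. -107.]
1 0 [-16.  38. 128. 162.  51. -85.]
1 30 [-31.  38. 122. 109.  56. -68.]
1 60 [-34.  41. 106.  72.  72. -54.]
1 90 [-30.  46.  87.  52.  93. -51.]
1 120 [-23.  52.  69.  36. 114. -56.]
1 150 [-15.  57.  55.  18. 130. -72.]
1 180 [ -7.  60.  49.  -9. 136. -99.]
-1 -150 [  1.  58.  53. -32. 126.  57.]
-1 -120 [  8.  53.  66. -48. 106.  44.]
-1 -90 [ 12.  47.  83. -63.  83.  41.]
-1 -30 [  3.  38. 119. 222.  47.  73.]
-1 0 [-16.  38. 128. 162.  51.  95.]
-1 30 [-31.  38. 122. 109.  56. 112.]
-1 60 [-34.  41. 106.  72.  72. 126.]
-1 90 [-30.  46.  87.  52.  93. 129.]
-1 120 [-23.  52.  69.  36. 114. 124.]
-1 150 [-15.  57.  55.  18. 130. 108.]
-1 180 [ -7.  60.  49.  -9. 136.  81.]
```

Run:
```python
from kin import *
np.set_printoptions(suppress=True,precision=3)
q=np.array(D[-1][0],float)
x0=np.array([.506,.0404,.2909]);x1=np.array([.53,.03,.27])
path=[(0.5,t,x0) for t in(58,50,40,30,20)]+[(h,20,x1) for h in range(-10,-111,-10)]+[(-110,t,x1) for t in(25,30,35,40,45,50,55,60,65)]+[(-110,65,np.array([.555,.03,z])) for z in(.2,.15,.088)]
for h,t,x in path:
    q,e=ik(x,tool(h,t,-1),q,0.5);print(h,t,q.round(0),round(e,3))
```

```text
0.5 58 [ -16.    1.  115.   64.   15. -162.] 0.0
0.5 50 [ -14.    1.  110.   30.   23. -128.] 0.0
0.5 40 [ -13.    2.  103.   15.   37. -112.] 0.0
0.5 30 [ -12.    4.   96.    8.   51. -106.] 0.0
0.5 20 [ -11.    8.   89.    4.   64. -102.] 0.0
-10 20 [ -9.  11.  88.  -0.  61. -89.] 0.0
-20 20 [ -8.  12.  87.  -5.  62. -76.] 0.0
-30 20 [ -6.  13.  86.  -9.  63. -63.] 0.0
-40 20 [ -4.  14.  85. -13.  66. -51.] 0.0
-50 20 [ -3.  15.  83. -16.  69. -39.] 0.0
-60 20 [ -2.  16.  81. -18.  73. -28.] 0.0
-70 20 [ -1.  18.  79. -19.  77. -18.] 0.0
-80 20 [ -1.  19.  77. -20.  81.  -8.] 0.0
-90 20 [ -0.  21.  74. -20.  85.   1.] 0.0
-100 20 [ -1.  22.  72. -20.  89.  10.] 0.0
-110 20 [ -1.  23.  70. -19.  93.  19.] 0.0
-110 25 [  1.  25.  69. -23.  95.  21.] 0.0
-110 30 [  3.  26.  69. -28.  97.  22.] 0.0
-110 35 [  4.  28.  68. -32.  99.  23.] 0.0
-110 40 [  6.  29.  67. -36. 101.  24.] 0.0
-110 45 [  7.  31.  67. -40. 103.  25.] 0.0
-110 50 [  8.  32.  67. -44. 105.  26.] 0.0
-110 55 [  9.  34.  67. -48. 107.  26.] 0.0
-110 60 [ 10.  36.  67. -52. 109.  27.] 0.0
-110 65 [ 11.  37.  67. -56. 111.  27.] 0.0
-110 65 [ 11.  43.  67. -55. 107.  32.] 0.0
-110 65 [ 11.  47.  69. -53. 103.  37.] 0.0
-110 65 [ 11.  52.  71. -52. 100.  42.] 0.0
```

```bash
python3 -m crank '[0,0.02,0,0,0,0,10, 0,0.025,0,0,0,0,10, 0,0.03,0,0,0,0,10, 0,0.03,0,0,0,0,10, 0,0.05,0,0,0,0,10, 0,0.07,0,0,0,0,10, 0,0.09,0,0,0,0,10, 0,0.09,0,0,0,0,10, 0,0.09,0,0,0,0,10, 0,0.09,0,0,0,0,10, 0,0.089,0,0,0,0,10, 0,0,0,0,0,0,10]'
python3 -m crank '[0,0,-0.1378,0.003,0,0,10, 0,0,-0.1378,0.003,0,0,10, 0,0,-0.1378,0.003,0,0,10, 0,0,-0.1378,0.003,0,0,10, 0,0,-0.1378,0.003,0,0,10, 0,0,-0.1378,0.003,0,0,10, 0,0,-0.1378,0.003,0,0,10, 0,0,-0.1378,0,0,0,10, 0,0,-0.1378,0,0,0,10, 0,0,-0.1378,0,0,0,10, 0,0,-0.1378,0,0,0,10, 0,0,-0.1378,0,0,0,10, 0,0,-0.1378,0,0,0,10, 0,0,-0.1378,0,0,0,10, 0,0,0,0,0,0,10]'; python3 -c "
from h import *;s=observe();print(s['q'].round(1));z=s['tool_rot'][:,2];print('tilt',np.degrees(np.arccos(-z[2])),'heading',np.degrees(np.arctan2(z[1],z[0])))"
```

```text
time_s: 8.95
position: [0.5076, 0.0394, 0.2918]
tool_rot: [[0.0, 0.939, 0.343], [1.0, -0.002, 0.004], [0.005, 0.343, -0.939]]
ft_force: [0.6, -0.8, -2.3]
grip_width: 0.0242
time_s: 10.45
position: [0.5279, 0.0397, 0.2909]
tool_rot: [[0.936, -0.332, -0.115], [-0.352, -0.878, -0.325], [0.007, 0.345, -0.939]]
ft_force: [0.8, -0.4, -4.0]
grip_width: 0.0242
[  0.1  22.6  68.  -19.1  96.1  19.9]
tilt 20.160486831708674 heading -109.50961511832607
```

```bash
python3 -m crank '[-0.0922,0.0327,0,0.003,-0.002,-0.01,10, -0.0922,0.0327,0,0.003,-0.002,-0.01,10, -0.0922,0.0327,0,0.003,-0.002,-0.01,10, -0.0922,0.0327,0,0.003,-0.002,-0.01,10, -0.0922,0.0327,0,0.003,-0.002,-0.01,10, -0.0922,0.0327,0,0.003,-0.002,-0.01,10, -0.0922,0.0327,0,0.003,-0.002,-0.01,10, -0.0922,0.0327,0,0.003,-0.002,-0.01,10, 0,0,0,0,0,0,10, 0,0,0,0,0,0,10]'
python3 - <<'E'
from h import *
s=observe();z=s['tool_rot'][:,2];print(s['q'].round(1),'tilt',np.degrees(np.arccos(-z[2])))
S=get_image("scene");T=get_image("top")
im=np.hstack([cv2.resize(S["frame"][90:250,190:350],(480,480)),cv2.resize(T["frame"][140:300,200:307],(320,480))]);cv2.imwrite("pics/s3.png",im[:,:,::-1])
P=s["position"]-.005*z;print(P)
for d,b in((S,(180,50,350,250)),(T,(180,140,340,300))): print(blobs(d,"orange",b)[0][:2],proj(d,P+[0,0,.057]),"foot",proj(d,P-[0,0,.078]),"top",proj(d,P+[0,0,.077]))
E
```

```text
time_s: 11.45
position: [0.5515, 0.0243, 0.2118]
tool_rot: [[0.94, -0.158, -0.301], [-0.34, -0.395, -0.854], [0.016, 0.905, -0.425]]
ft_force: [0.3, -0.1, -1.8]
grip_width: 0.0242
[ 10.2  42.   67.4 -55.  106.3  32.3] tilt 64.83126199185551
[0.55303258 0.02853677 0.21393376]
[(299, [266.4, 119.5], [258, 107, 18, 23]), (64, [185.9, 77.4], [183, 71, 8, 14])] [267.31627959 116.73702162] foot [267.5549367 169.2772008] top [267.27571083 107.80584061]
[(72, [253.9, 194.4], [245, 184, 19, 20])] [252.65745441 194.07697131] foot [253.40327813 200.82257155] top [252.523711   192.86732943]
```

View pics/s3.png

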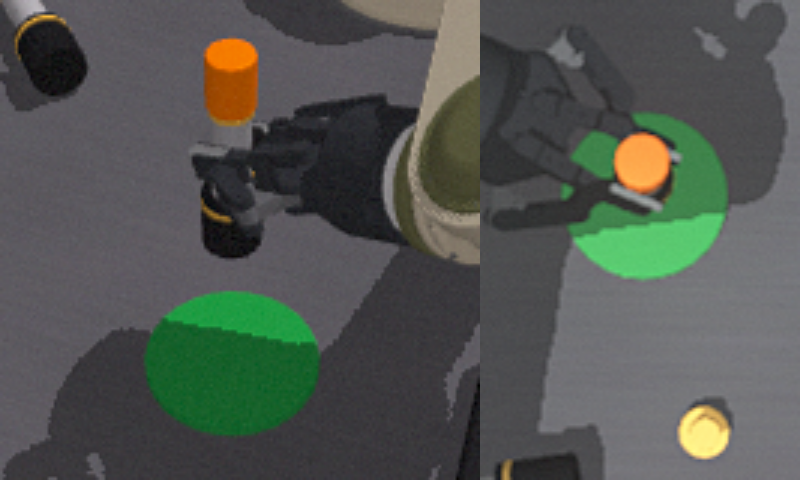

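```bash
python3 -m crank '[0.0053,0.0151,0,0.002,-0.0015,-0.02,10, 0,0,0,0,0,-0.02,10, 0,0,0,0,0,-0.02,10, 0,0,0,0,0,-0.02,10, 0,0,0,0,0,-0.02,10, 0,0,0,0,0,-0.01,10, 0,0,0,0,0,-0.005,10, 0,0,0,0,0,0,10, 0,0,0,0,0,0,10]'; python3 -m crank '[0,0,0,0,0,-0.002,10, 0,0,0,0,0,-0.002,10, 0,0,0,0,0,-0.002,10, 0,0,0,0,0,-0.001,10, 0,0,0,0,0,0,10]'
```

```text
time_s: 12.45
position: [0.5537, 0.0228, 0.0976]
tool_rot: [[0.94, -0.147, -0.309], [-0.342, -0.397, -0.852], [0.003, 0.906, -0.423]]
ft_force: [-0.1, -0.8, -3.5]
grip_width: 0.0241
time_s: 12.95
position: [0.5534, 0.0228, 0.0898]
tool_rot: [[0.94, -0.146, -0.309], [-0.342, -0.396, -0.852], [0.002, 0.906, -0.422]]
ft_force: [-0.1, -0.9, -2.9]
grip_width: 0.0239
```

```bash
python3 -m crank '[0,0,0,0,0,-0.001,10, 0,0,0,0,0,-0.001,10, 0,0,0,0,0,0,10]'; python3 -m crank '[0,0,0,0,0,-0.001,10, 0,0,0,0,0,0,10]'
```

```text
time_s: 13.25
position: [0.5534, 0.0227, 0.0886]
tool_rot: [[0.94, -0.146, -0.309], [-0.342, -0.395, -0.852], [0.003, 0.907, -0.422]]
ft_force: [-1.1, 0.3, 3.2]
grip_width: 0.0241
time_s: 13.45
position: [0.5534, 0.0227, 0.0873]
tool_rot: [[0.94, -0.146, -0.309], [-0.342, -0.396, -0.852], [0.002, 0.907, -0.422]]
ft_force: [-1.6, 0.8, 3.4]
grip_width: 0.0243
```

```bash
python3 -m crank '[0,0,0,0,0,0.001,20, 0,0,0,0,0,0,30, 0,0,0,0,0,0,45, 0,0,0,0,0,0,60, 0,0,0,0,0,0,80, 0,0,0,0,0,0,80, 0,0,0,0,0,0,80]'
python3 - <<'E'
from h import *
s=observe();T=get_image("top");S=get_image("scene");p=np.array([.555,.027,.167])
for d,b in((S,(180,50,350,250)),(T,(180,140,340,300))): print(blobs(d,"orange",b)[0][:1],proj(d,p),proj(d,p-[0,0,.02]))
E
```

```text
time_s: 14.15
position: [0.5534, 0.0228, 0.0878]
tool_rot: [[0.94, -0.146, -0.309], [-0.342, -0.397, -0.852], [0.002, 0.906, -0.423]]
ft_force: [-0.1, 0.4, -0.0]
grip_width: 0.0686
[(311, [266.0, 164.5], [259, 153, 15, 24])] [266.38438908 158.68519526] [266.43570745 165.84512327]
[(195, [255.0, 199.6], [248, 192, 15, 16])] [254.05831877 198.48359275] [254.1383598  199.39517079]
```

```bash
python3 -m crank '[0,0,0,0.0031,0.0085,0.0042,80, 0,0,0,0.0062,0.017,0.0085,80, 0,0,0,0.0062,0.017,0.0085,80, 0,0,0,0.0062,0.017,0.0085,80, 0,0,0,0.0062,0.017,0.0085,80, 0,0,0,0.0062,0.017,0.0085,80, 0,0,0,0.0062,0.017,0.0085,80]'; python3 -m crank '[0.0886,-0.0322,0,-0.002,0,0.012,80, 0.0886,-0.0322,0,-0.002,0,0.012,80, 0.0886,-0.0322,0,-0.002,0,0.012,80, 0.0886,-0.0322,0,-0.002,0,0.012,80, 0.0886,-0.0322,0,-0.002,0,0.012,80, 0.0886,-0.0322,0,-0.002,0,0.012,80, 0.0886,-0.0322,0,-0.002,0,0.012,80, 0.0886,-0.0322,0,-0.002,0,0.012,80, 0.0886,-0.0322,0,-0.002,0,0.012,80, 0.0886,-0.0322,0,-0.002,0,0.012,80, 0.0886,-0.0322,0,-0.002,0,0.012,80, 0.0886,-0.0322,0,-0.002,0,0.012,80, 0,0,0,0,0,0,80, 0,0,0,0,0,0,80]'
python3 - <<'E'
from h import *
s=observe();print(s['q'].round(1))
T=get_image("top");S=get_image("scene");cv2.imwrite("pics/s4.png",S["frame"][:,:,::-1])
b=blobs(S,"orange",(180,50,350,250))[0][0];t=blobs(T,"orange",(180,140,340,300))[0];print(b,t)
if t: print(tri((T,t[0][1]),(S,b[1])), onz(T,t[0][1],.16),onz(S,b[1],.147))
E
```

```text
time_s: 14.95
position: [0.5939, 0.1347, 0.1438]
tool_rot: [[0.94, -0.146, -0.309], [-0.342, -0.397, -0.852], [0.002, 0.906, -0.423]]
ft_force: [0.6, -0.9, -0.3]
grip_width: 0.0684
time_s: 16.35
position: [0.5696, 0.1333, 0.2872]
tool_rot: [[0.939, -0.343, -0.001], [-0.343, -0.939, -0.005], [0.0, 0.006, -1.0]]
ft_force: [0.1, 0.5, -0.3]
grip_width: 0.0681
[ 1.7 24.1 63.8 -0.3 92.2 21.8]
(313, [266.1, 164.6], [259, 153, 15, 24]) [(193, [255.0, 199.5], [248, 192, 15, 16])]
(array([0.55445503, 0.02560673, 0.14947932]), [np.float64(0.4010636673047888), np.float64(0.4010636673047775)]) [0.55366499 0.02514937 0.16      ] [0.55207205 0.02498213 0.147     ]
```

```bash
python3 -m crank '[0.005,-0.001,0,-0.0039,-0.0268,0,80, 0,0,0,-0.0039,-0.0268,0,80, 0,0,0,-0.0039,-0.0268,0,80, 0,0,0,-0.0039,-0.0269,0,80, 0,0,0,0,0,0,80, 0,0,0,0,0,0,80]'; python3 -m crank '[0,0,0,0,0,-0.01,80, 0,0,0,0,0,-0.025,80, 0,0,0,0,0,-0.025,80, 0,0,0,0,0,-0.025,80, 0,0,0,0,0,-0.025,80, 0,0,0,0,0,-0.02,80, 0,0,0,0,0,-0.012,80, 0,0,0,0,0,0,80, 0,0,0,0,0,0,80]'
```

```text
time_s: 17.05
position: [0.5542, 0.0263, 0.2865]
tool_rot: [[0.939, -0.343, -0.001], [-0.343, -0.939, 0.001], [-0.002, -0.001, -1.0]]
ft_force: [-0.2, 0.4, -0.2]
grip_width: 0.0681
time_s: 17.95
position: [0.5544, 0.0263, 0.1456]
tool_rot: [[0.939, -0.343, 0.001], [-0.343, -0.939, 0.001], [0.0, -0.002, -1.0]]
ft_force: [0.2, -0.7, 0.3]
grip_width: 0.0684
```

```bash
python3 -m crank '[0,0,0,0,0,0,60, 0,0,0,0,0,0,45, 0,0,0,0,0,0,35, 0,0,0,0,0,0,30, 0,0,0,0,0,0,25, 0,0,0,0,0,0,20, 0,0,0,0,0,0,20, 0,0,0,0,0,0,20]' 40;  python3 -m crank '[0,0,0,0,0,0,15, 0,0,0,0,0,0,15, 0,0,0,0,0,0,15]' 90
python3 - <<'E'
from h import *
T=get_image("top");S=get_image("scene");
print(observe()["wrist_torque"],blobs(S,"orange",(180,50,350,250))[0][:1])
E
```

```text
time_s: 18.75
position: [0.5543, 0.0259, 0.1453]
tool_rot: [[0.939, -0.343, 0.001], [-0.343, -0.939, 0.002], [0.0, -0.002, -1.0]]
ft_force: [0.1, 0.2, 3.4]
grip_width: 0.0308
time_s: 19.05
position: [0.5542, 0.0259, 0.1452]
tool_rot: [[0.939, -0.343, 0.001], [-0.343, -0.939, 0.002], [-0.0, -0.002, -1.0]]
ft_force: [1.2, -0.0, 2.4]
grip_width: 0.03
[-0.06394698 -0.25336403  0.00667758] [(183, [268.9, 165.3], [265, 154, 9, 23])]
```

```bash
python3 -m crank '[0,0,0,0,0,0.005,15, 0,0,0,0,0,0.015,15, 0,0,0,0,0,0.025,15, 0,0,0,0,0,0.025,15, 0,0,0,0,0,0.02,15, 0,0,0,-0.0062,0.0316,0,15, 0,0,0,-0.0062,0.0316,0,15, 0,0,0,-0.0062,0.0316,0,15, 0,0,0,-0.0062,0.0316,0,15, 0,0,0,-0.0062,0.0316,0,15, 0,0,0,-0.0062,0.0316,0,15, 0,0,0,-0.0062,0.0316,0,15, 0,0,0,-0.0062,0.0316,0,15, 0,0,0,-0.0061,0.0318,0,15, 0,0,0,0,0,-0.02,15, 0,0,0,0,0,-0.02,15, 0,0,0,0,0,0,15, 0,0,0,0,0,0,15]'
python3 - <<'E'
from h import *
s=observe();print(s['q'].round(1),s["position"])
S=get_image("scene");W=get_image("wrist");T=get_image("top")
im=np.hstack([cv2.resize(S["frame"][140:260,340:460],(480,480)),cv2.resize(T["frame"][180:260,95:148],(320,480))]);cv2.imwrite("pics/s5.png",im[:,:,::-1])
x,y,z=s["position"];zf=z+.005-.135+.012-.012
for n,p in(("foot",[x,y,z+.0017-.135]),("headtop",[x,y,z+.0217]),("boss",[.4985,.3103,.048])):print(n,p,proj(S,np.array(p)),proj(T,np.array(p)))
print(blobs(S,"yellow",(340,140,460,260))[0][:3])
E
```

```text
time_s: 20.95
position: [0.4982, 0.3104, 0.1951]
tool_rot: [[0.939, -0.343, -0.001], [-0.343, -0.939, 0.001], [-0.002, -0.001, -1.0]]
ft_force: [-0.6, -0.3, -3.8]
grip_width: 0.0301
[20.3 27.7 73.1  0.1 79.3 40.4] [0.49824858 0.3103842  0.19511726]
foot [np.float64(0.4982485840794765), np.float64(0.310384201441698), np.float64(0.06181726281773037)] [405.9263782  216.52200682] [124.72712729 225.35513675]
headtop [np.float64(0.4982485840794765), np.float64(0.310384201441698), np.float64(0.21681726281773037)] [425.89339035 162.42712521] [ 99.10186638 222.79523807]
boss [0.4985, 0.3103, 0.048] [404.3234528  220.75784304] [126.65948202 225.43147485]
[(476, [369.5, 240.0], [351, 224, 38, 31]), (40, [408.4, 209.9], [400, 203, 21, 11]), (39, [380.0, 156.9], [377, 150, 6, 16])]
```

View pics/s5.png

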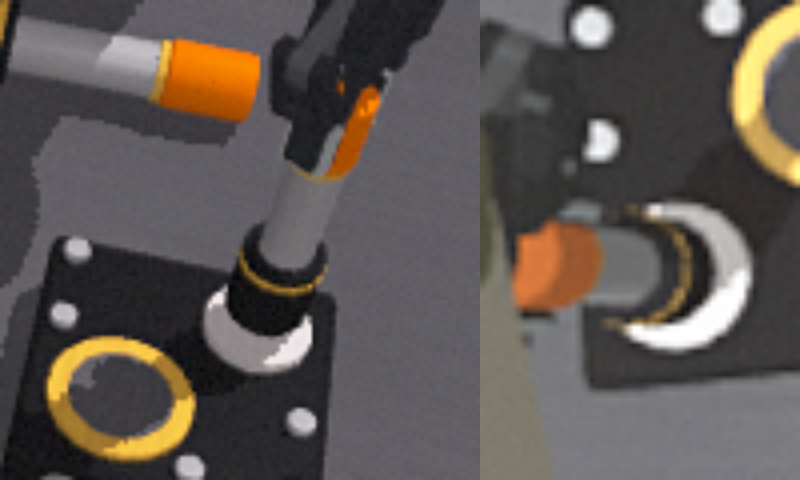

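```bash
python3 -m crank '[0,0,0,0,0,-0.004,15, 0,0,0,0,0,-0.004,15, 0,0,0,0,0,-0.002,15, 0,0,0,0,0,-0.001,15, 0,0,0,0,0,-0.001,15, 0,0,0,0,0,-0.001,15, 0,0,0,0,0,0,15]'; for i in 1 2; do python3 -m crank '[0,0,0,0,0,-0.001,15, 0,0,0,0,0,-0.001,15, 0,0,0,0,0,0,15]'; done
```

```text
time_s: 21.8
position: [0.4985, 0.3106, 0.1823]
tool_rot: [[0.939, -0.343, 0.001], [-0.343, -0.939, 0.002], [-0.0, -0.002, -1.0]]
ft_force: [-0.8, 0.3, -3.6]
grip_width: 0.03
time_s: 22.1
position: [0.4985, 0.3107, 0.1806]
tool_rot: [[0.939, -0.343, 0.001], [-0.343, -0.939, 0.002], [0.0, -0.002, -1.0]]
ft_force: [-0.1, 0.5, 4.3]
grip_width: 0.0305
time_s: 22.4
position: [0.4985, 0.3107, 0.1783]
tool_rot: [[0.939, -0.343, 0.001], [-0.343, -0.939, 0.002], [0.0, -0.002, -1.0]]
ft_force: [-2.2, 0.3, 5.7]
grip_width: 0.03
```

```bash
python3 -m crank '[0,0,0,0,0,-0.001,15, 0,0,0,0,0,-0.001,15, 0,0,0,0,0,-0.001,15, 0,0,0,0,0,0,15]';python3 -m crank '[0,0,0,0,0,-0.001,15, 0,0,0,0,0,-0.001,15, 0,0,0,0,0,0,15]'
python3 - <<'E'
from h import *
F=[]
for i in range(4): get_image("scene");F.append(observe()["ft_force"][2])
print(F)
E
```

```text
time_s: 22.8
position: [0.4985, 0.3107, 0.1756]
tool_rot: [[0.939, -0.343, 0.001], [-0.343, -0.939, 0.002], [0.0, -0.002, -1.0]]
ft_force: [-1.9, 0.7, 7.4]
grip_width: 0.0299
time_s: 23.1
position: [0.4985, 0.3107, 0.1738]
tool_rot: [[0.939, -0.343, 0.001], [-0.343, -0.939, 0.002], [0.0, -0.002, -1.0]]
ft_force: [-2.3, 0.7, 9.0]
grip_width: 0.0302
[np.float64(8.471246576303953), np.float64(8.791215748958207), np.float64(7.911277079755577), np.float64(9.106930018190392)]
```

```bash
python3 -m crank '[0,0,0,0,0,-0.001,15, 0,0,0,0,0,-0.0005,15, 0,0,0,0,0,0,15]'
python3 - <<'E'
from h import *
F=[]
for i in range(5): get_image("scene");F.append(observe()["ft_force"][2])
print(np.mean(F),observe()["position"])
E
```

```text
time_s: 23.6
position: [0.4985, 0.3107, 0.1725]
tool_rot: [[0.939, -0.343, 0.001], [-0.343, -0.939, 0.002], [0.0, -0.003, -1.0]]
ft_force: [-2.4, 0.6, 9.9]
grip_width: 0.03
9.437887796848031 [0.49852587 0.31073582 0.17253084]
```

```bash
python3 -m crank '[0,0,0,0,0,-0.0007,15, 0,0,0,0,0,0,15, 0,0,0,0,0,0,15, 0,0,0,0,0,0,15, 0,0,0,0,0,0,15, 0,0,0,0,0,0,15]'
python3 - <<'E'
from h import *
F=[]
for i in range(6): S=get_image("scene");F.append(observe()["ft_force"][2])
print(np.mean(F),observe()["position"])
cv2.imwrite("pics/s6.png",cv2.resize(S["frame"][150:250,350:450],(500,500),interpolation=cv2.INTER_CUBIC)[:,:,::-1])
E
python3 -m crank '[0,0,0,0,0,0,15, 0,0,0,0,0,0,15, 0,0,0,0,0,0,15]'
```

```text
time_s: 24.45
position: [0.4985, 0.3108, 0.1719]
tool_rot: [[0.939, -0.343, 0.001], [-0.343, -0.939, 0.002], [0.001, -0.003, -1.0]]
ft_force: [-2.5, 0.0, 10.1]
grip_width: 0.03
10.07312835340984 [0.49855668 0.31075828 0.17194315]
time_s: 25.05
position: [0.4985, 0.3107, 0.1719]
tool_rot: [[0.939, -0.343, 0.001], [-0.343, -0.939, 0.002], [0.001, -0.003, -1.0]]
ft_force: [-2.2, 0.4, 8.8]
grip_width: 0.0301
```

View pics/s6.png

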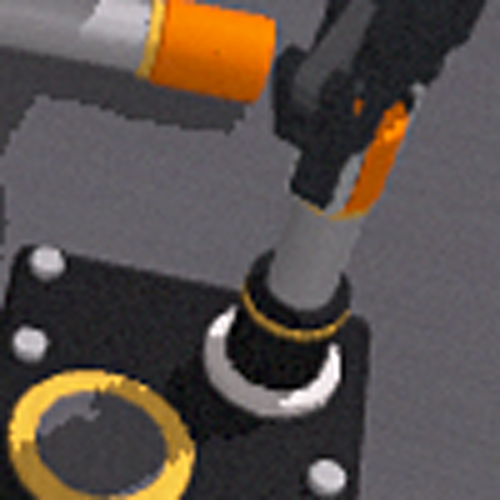

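The picture shows the foot well within the boss, with the bright ring visible all along the front. Net force is about 13 N, roughly 10.7 mm in, and has been held over 1 s. I'll lift straight off.

```bash
python3 -m crank '[0,0,0,0,0,0.0015,15, 0,0,0,0,0,0.0015,15, 0,0,0,0,0,0.002,15, 0,0,0,0,0,0.002,15, 0,0,0,0,0,0.002,15, 0,0,0,0,0,0.003,15, 0,0,0,0,0,0.003,15, 0,0,0,0,0,0.005,15, 0,0,0,0,0,0.01,15, 0,0,0,0,0,0.02,15, 0,0,0,0,0,0.025,15, 0,0,0,0,0,0.01,15, 0,0,0,0,0,0,15]'; python3 -m crank '[0,0,0,0.0062,-0.0316,0,15, 0,0,0,0.0062,-0.0316,0,15, 0,0,0,0.0062,-0.0316,0,15, 0,0,0,0.0062,-0.0316,0,15, 0,0,0,0.0062,-0.0316,0,15, 0,0,0,0.0062,-0.0316,0,15, 0,0,0,0.0062,-0.0316,0,15, 0,0,0,0.0062,-0.0316,0,15, 0,0,0,0.0062,-0.0316,0,15, 0,0,0,0,0,-0.02,15, 0,0,0,0,0,-0.03,15, 0,0,0,0,0,-0.03,15, 0,0,0,0,0,-0.02,15, 0,0,0,0,0,0,15, 0,0,0,0,0,0,15]'
```

```text
time_s: 26.35
position: [0.4988, 0.3107, 0.2573]
tool_rot: [[0.939, -0.343, 0.003], [-0.343, -0.939, 0.003], [0.002, -0.004, -1.0]]
ft_force: [0.5, 0.2, -3.7]
grip_width: 0.0302
time_s: 27.85
position: [0.5542, 0.0262, 0.1559]
tool_rot: [[0.939, -0.343, -0.001], [-0.343, -0.939, 0.002], [-0.001, -0.002, -1.0]]
ft_force: [-0.3, 0.5, -2.2]
grip_width: 0.0302
```

```bash
python3 -m crank '[0,0,0,0,0,-0.004,15, 0,0,0,0,0,-0.003,15, 0,0,0,0,0,-0.002,15, 0,0,0,0,0,0,15]'; for i in 1 2; do python3 -m crank '[0,0,0,0,0,-0.0008,15, 0,0,0,0,0,0,15]'; done
```

```text
time_s: 28.25
position: [0.5542, 0.0262, 0.1469]
tool_rot: [[0.939, -0.343, 0.0], [-0.343, -0.939, 0.002], [-0.0, -0.002, -1.0]]
ft_force: [-0.5, -0.1, -3.5]
grip_width: 0.0304
time_s: 28.45
position: [0.5543, 0.0262, 0.1463]
tool_rot: [[0.939, -0.343, 0.001], [-0.343, -0.939, 0.002], [0.0, -0.002, -1.0]]
ft_force: [0.0, 0.6, -3.6]
grip_width: 0.0306
time_s: 28.65
position: [0.5543, 0.0262, 0.1459]
tool_rot: [[0.939, -0.343, 0.001], [-0.343, -0.939, 0.002], [0.0, -0.002, -1.0]]
ft_force: [-2.2, -0.4, 2.7]
grip_width: 0.0303
```

```bash
python3 -m crank '[0,0,0,0,0,-0.0003,15, 0,0,0,0,0,0,33, 0,0,0,0,0,0,40, 0,0,0,0,0,0,50, 0,0,0,0,0,0,65, 0,0,0,0,0,0,80, 0,0,0,0,0,0,80, 0,0,0,0,0,0.01,80, 0,0,0,0,0,0.02,80, 0,0,0,0,0,0.03,80, 0,0,0,0,0,0.03,80, 0,0,0,0,0,0.03,80, 0,0,0,0,0,0.02,80, 0,0,0,-0.03,0.02,0,80, 0,0,0,-0.03,0.03,0,80, 0,0,0,-0.02,0.03,0,80, 0,0,0,-0.02,0.03,0,80, 0,0,0,0,0,0,80]'
python3 - <<'E'
from h import *
T=get_image("top");S=get_image("scene")
im=np.vstack([S["frame"][100:280,80:512],T["frame"][60:300,80:512]]);cv2.imwrite("pics/s7.png",cv2.resize(im,None,fx=1.4,fy=1.4)[:,:,::-1])
b=blobs(S,"orange",(180,50,350,250))[0][0];t=blobs(T,"orange",(180,140,340,260))[0];print(b,t[:1])
for c,bt in(("yellow",(255,270,300,300)),("white",(200,80,250,125)),("white",(320,90,360,140))):print(blobs(T,c,bt)[0][:1])
E
```

```text
time_s: 30.45
position: [0.452, 0.1387, 0.2863]
tool_rot: [[0.94, -0.34, 0.001], [-0.34, -0.94, 0.002], [0.0, -0.003, -1.0]]
ft_force: [-0.3, 0.5, 0.4]
grip_width: 0.0685
(314, [266.0, 164.6], [259, 153, 15, 24]) [(196, [254.8, 199.5], [248, 192, 15, 16])]
[(210, [274.5, 283.3], [267, 275, 16, 18])]
[(381, [221.9, 104.1], [209, 91, 27, 27])]
[(412, [340.2, 114.0], [326, 100, 29, 29])]
```

View pics/s7.png

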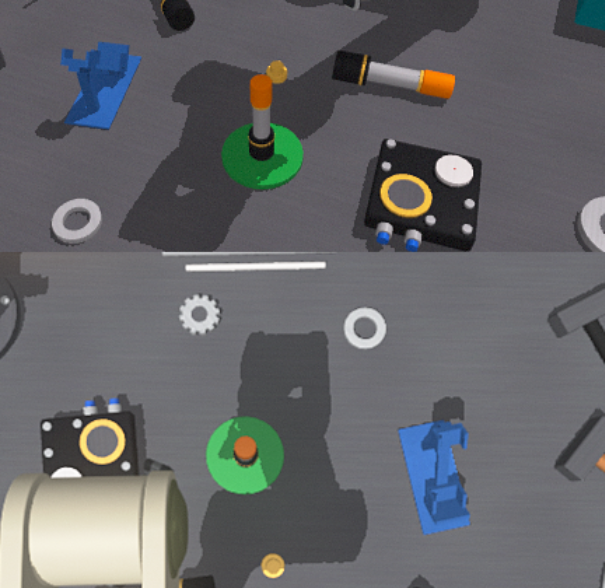

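The final picture shows the punch upright near the middle of the pad. The bystanders haven't moved and the gripper is clear, so I'm handing in.

```bash
python3 -c "
from rig import *;print(close_job())"
```

```text
the job is handed in; nothing more can be done
None
```

The job is done and handed in at about 30 s of the 72 s allowed.

- **To the pad:** I took the punch from the rest by its shank, stood it upright on the green pad and let go.
- **On the boss:** I took it again by the orange head, set it on the boss and pressed it down in small steps. The net force reached about 13 N, which puts the foot roughly 10 to 11 mm in. I held that for over a second, then lifted straight off.
- **Back on the pad:** I stood it on the pad again and let go.

**Last checks:** The punch stands upright near the pad's middle, with its head at the same pixels as after the first placing. The gripper is clear with about zero wrist force, and the gear, valve plate and fitting look undisturbed.

**What was off:**
- **Joint limit:** During the first tilt the arm ran up against the last joint's limit. It read -165.3 against a limit of -165.26, so whether it passed the limit is unclear. I turned the tool to another heading and carried on.
- **Foot position:** In the picture of the press, the foot looked up to about 4 mm off the boss centre. The arm's position readings put it within about 1 mm, and the margin is 7 mm.
- **Press depth:** The arm's travel gave about 9.6 to 10.1 mm, slightly less than the force suggested.

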